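Free the slanted caddy from the bin

TASK

The wooden two-compartment caddy was dropped into the grey storage bin at a slant, and its raised edge is caught below the lip at the back of the bin. Take it by its handle, turn it level while it is still down in the bin so that its edge comes free, then lift it out and set it down gently and upright in the middle of the black rubber mat. Leave the bin (do not drag it along or lift it with the caddy) and the other things on the counter where they stand.

Things in the scene. Friction and masses are not known exactly. Their poses are not given: they have to be found in the camera images.
- bin: Grey open-topped storage bin, loose, 1.5 kg, 152 (x) x 114 (y) x 90 mm; walls and floor 5 mm. Origin: centre of its underside; x points from its front (card holder, to the robot's left) to its back, z up. Inside 142 x 104 mm (x -71 to +71). Front and side walls 78 mm high, back wall 90 mm.
- bin_lip (a point): Middle of the free edge of the bin's lip, axes as the bin's, at x = +56, 82 mm above the underside. The lip runs along the whole back wall, overhangs the inside by 15 mm and is 8 mm thick (82 to 90 mm up). Between front wall and lip edge are 127 mm.
- bin_step (a point): Middle of the front upper edge of a step fixed inside the bin along its back, axes as the bin's, at x = +41, 49 mm above the underside; the step fills the bin from there to the back wall, below the lip.
- caddy_center (a point): Centre (30 mm above the underside) of the wooden caddy: a loose open tray, 0.24 to 0.5 kg, 120 (x) x 80 (y) x 60 mm, two compartments, handle upright across its middle. Own axes: x along its length, z up the handle. At the start x rises 28 degrees to the bin's back: front bottom edge on the bin floor, underside on the step. Slanted it spans 134 mm, level 120 mm.
- caddy_handle (a point): Point to grip on the caddy's handle, 112 mm above its underside (82 mm above caddy_center along z), same axes; leans with the caddy. The handle's top bar is 10 mm thick along the caddy's x, 56 mm long along its y, and reaches from 92 to 130 mm above the underside; below it is a slot.
- mat: Black rubber mat fixed on the counter, 200 (x) x 160 (y) x 5 mm; origin: centre of its underside, z up.
- blue_mug_center (a point): Centre of a loose blue mug, 85 x 117 x 96 mm, bystander; 48 mm above its foot.
- creamer_tin_center (a point): Centre of a loose white and blue creamer tin, 55 x 55 x 82 mm, bystander; 41 mm above its foot.
- cube_bowl_center (a point): Centre of a loose small glass bowl of sugar cubes, 77 x 77 x 54 mm, bystander; 27 mm above its foot.

How it is judged:
By the outcome, as a careful person would: the job done as asked, in the order asked, and still so for the second after the job is handed in, with the robot touching nothing.
It also fails if it takes over 51 s, if anything falls off the work surface, if the arm or the gripper's body presses on something with over 40 N, if the wrist force passes 120 N, or if a joint passes its speed limit or range.

ROBOT

A 6-joint arm with a two-finger parallel gripper is mounted at the origin on a cart in front of the work surface, level with it; the furniture and walls round the work are solid. World frame = base frame: x ahead of the robot, y to its left, z up, the work surface at z = 0. Lengths are in m, angles in rad, forces in N, time in s.
With the tool pointing down it reaches from about 0.25 to 0.775 m from the base axis. Payload 4 kg.
Tool frame: the origin (TCP) lies at the very end of the fingers, on their centre line; the grasp point (between the pads) lies 19 mm behind it (robot.pinch_z is the distance from the TCP to the grasp point, in m); z points along the fingers, y is the line along which they close (so a half turn about z gives the same grasp; the last joint's range is limited). The gripper opens to 94 mm and grips with 3 to 60 N. Pads are 16 mm wide; open, the fingers measure 119 mm over their backs; the gripper's body (75 mm by 177 mm) begins 78 mm behind the grasp point.
Start: joints at [1.163, 0.087, 1.371, -0, 1.684, -0.103], TCP at [0.165, 0.525, 0.206] pointing down, gripper open.
Joint ranges: [-3.1, 3.1], [-0.76, 2.03], [0.27, 2.55], [-1.08, 4.22], [0.17, 2.65], [-2.57, 2.57]. Speed limits (rad/s): [2.79, 2.79, 3.14, 3.14, 3.14, 3.14].

INTERFACE

Orientations are given as [roll, pitch, yaw] about the fixed x, y, z axes, in that order (R = Rz(yaw) Ry(pitch) Rx(roll)).
In Python, from bench import robot gives the robot as it stands.
- The arm moves only by the tool arm_command, never from a script. Its argument "targets" is one flat list of numbers, 7 for each row, row after row: the turn, a rotation vector about the tool's x, y, z in degrees, then the shift along the tool's x, y, z in mm, then the closure, from -1 (fully open) to 1 (shut). In form: [ax, ay, az, x, y, z, hand, ax, ay, az, x, y, z, hand, ...]. A call has 1 to 20 rows; each row is the pose to reach, as a shift and turn from the pose commanded when the call began, along the tool's axes at that moment; what a row does not reach only later rows make up. A row lasts 1/10 s, in which the tool goes at most 50 mm and 8.59 degrees, less where a joint would pass 70% of its speed; a pose out of reach is approached as far as the arm can. A call with a gripper value outside its range is refused whole. The fingers move at their own pace and stop on an object; the grip force is fixed at half the most. Time passes only in rows, so rows that repeat a pose let the fingers close. It gives the time, the measured TCP pose, the force, the opening and the grip force at its end, in the units of the state.
- robot.get_obs(): the state, without advancing time (a new reading comes with each control period).
- robot.snapshot(name): name is "side" or "top" or "wrist"; returns a dict with "color" (384x512x3 uint8, red, green, blue), "range_z" (384x512 float32, m along the optical axis (not along the pixel's ray), 0 where there is no reading), "fx", "fy", "cx", "cy" (pixels), "T" (4x4, takes a point from camera to world coordinates); the wrist camera has in their place "T_tool_cam" (4x4, takes a point from camera to tool coordinates, whose origin is the TCP and whose axes are the flange's). Camera axes: x right, y down, z forward; pixel columns grow to the right and rows downward; lengths in m; the calibration is good to about 2 mm. A picture is of the moment at which its call begins: read the wrist's pose just before it.
- robot.close_job(): hands the job in; it is judged then, once.
The state is a dict: "time": time; "joint_positions": joint angles; "qvel": joint speeds; "joint_torque": joint torques, N m; "tool_pos": TCP position; "ee_rot": TCP orientation; "wrist_force": force on the tool from outside, world axes, zero at the start; "wrist_torque": the same for the moment, N m; "width": finger opening in m; "finger_force": force on a finger pad.
Only numpy, scipy, OpenCV 4.12 (cv2) and the standard library are available. Lean on these libraries where they do the work, as an engineer would, in place of code of your own. Each camera call takes 0.05 s, during which the arm holds its last target. There are 200 camera calls.

## Working session

There is one attempt and no reset: what is moved stays moved. The work goes in short steps, Python scripts to look and compute and a tool call to move; the robot and the scene stay as the last step left them, time stands still between calls to the robot, and variables do not carry over. Pictures are saved under pics/ and viewed, at most 10 in all, crops included, and the job is handed in when it is done.

Besides the shell and the picture viewer there is one more tool, called after "Call:" as name(argument=value, ...), one argument or row to a line, values as JSON. arm_command: Moves the arm, as the interface text tells. Its arguments: {"type":"object","properties":{"targets":{"type":"array"}},"required":["targets"]}

```bash
mkdir -p pics
cat > h.py <<'E'
import numpy as np, cv2
from scipy.spatial.transform import Rotation as Ro
from bench import robot
def cloud(s,T):
    d=s["range_z"]; v,u=np.indices(d.shape)
    P=np.stack([(u-s["cx"])/s["fx"]*d,(v-s["cy"])/s["fy"]*d,d,np.ones_like(d)],-1)
    W=(P@T.T)[...,:3]; W[d<=0]=np.nan; return W
def snap(n,save=None):
    o=robot.get_obs(); s=robot.snapshot(n)
    if n=="wrist":
        T=np.eye(4);T[:3,:3]=Ro.from_euler('xyz',o["ee_rot"]).as_matrix();T[:3,3]=o["tool_pos"];T=T@s["T_tool_cam"]
    else: T=s["T"]
    if save: cv2.imwrite(f"pics/{save}.png",s["color"][...,::-1])
    W=cloud(s,T); 
    if save: np.savez(f"pics/{save}.npz",W=W,c=s["color"])
    return s,W
E
python3 - <<'E'
from h import *
o=robot.get_obs(); print({k:np.round(v,3) for k,v in o.items()}, robot.pinch_z)
ims=[]
for n in("top","side"):
    s,W=snap(n,n+"0"); ims.append(s["color"][...,::-1]); print(n,np.round(s["T"],3).tolist(),s["fx"])
E
```

```text
{'time': np.float64(0.0), 'joint_positions': array([ 1.163,  0.088,  1.372, -0.   ,  1.684, -0.103]), 'qvel': array([-0.   ,  0.001, -0.   , -0.   , -0.001,  0.   ]), 'joint_torque': array([ 1.0000e-03, -3.4020e+01, -3.0242e+01,  7.2000e-02,  3.3000e-02,
       -0.0000e+00]), 'tool_pos': array([0.165, 0.524, 0.204]), 'ee_rot': array([-3.139, -0.   ,  2.837]), 'wrist_force': array([-0.153, -0.372, -0.007]), 'wrist_torque': array([0.002, 0.037, 0.028]), 'finger_force': np.float64(0.0), 'width': np.float64(0.094)} 0.0188
top [[0.025, -0.997, 0.069, 0.395], [-1.0, -0.026, -0.002, -0.0], [0.004, -0.069, -0.998, 1.236], [0.0, 0.0, 0.0, 1.0]] 346.54743009334453
side [[0.813, -0.399, 0.423, 0.014], [-0.582, -0.567, 0.583, -0.668], [0.007, -0.721, -0.693, 0.877], [0.0, 0.0, 0.0, 1.0]] 370.5054236773641
```

View pics/top0.png

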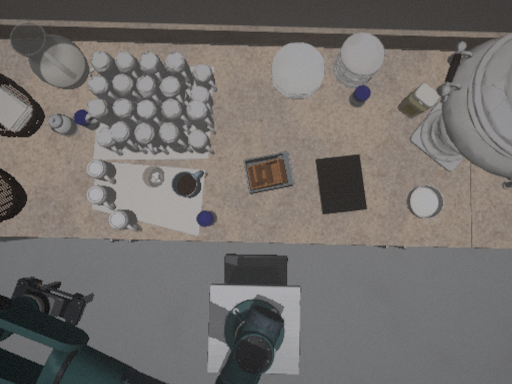

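View pics/side0.png

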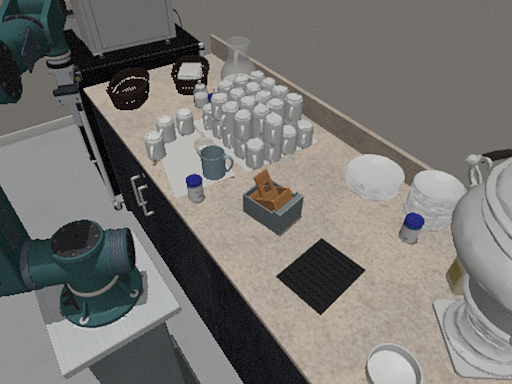

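The top view shows the bin at about (268,173) with the caddy in it, and the mat at (342,184). The mug is at (186,184), with the bowl and tin left of the bin. The side view shows the handle at about (263,185), leaning toward the bin's front (left). Next I measure these positions.

Run:
```python
from h import *
for n,bx,mx in(("top0",(235,145,300,200),(310,145,375,222)),("side0",(235,165,310,235),(270,235,370,312))):
    z=np.load(f"pics/{n}.npz");W=z["W"];c=z["c"].astype(int)
    sub=lambda b:(W[b[1]:b[3],b[0]:b[2]].reshape(-1,3),c[b[1]:b[3],b[0]:b[2]].reshape(-1,3))
    P,C=sub(mx); m=(C.sum(1)<120)&(abs(P[:,2])<.03)
    r=cv2.minAreaRect((P[m][:,:2]*1000).astype(np.float32)); print(n,"mat",r,np.median(P[m][:,2]))
    P,C=sub(bx); brown=(C[:,0]>C[:,2]*1.5)&(C[:,0]-C[:,2]>25)
    g=(P[:,2]>.065)&(P[:,2]<.1)&~brown&(C[:,2]>=C[:,0])
    r=cv2.minAreaRect((P[g][:,:2]*1000).astype(np.float32)); print("bin",r,g.sum())
    hi=(P[:,2]>.08)&(P[:,2]<.1)&g; print("backwall",P[hi].mean(0),hi.sum())
    hb=brown&(P[:,2]>.105); print("handle",P[hb].min(0),P[hb].max(0),P[hb].mean(0),hb.sum())
```

```text
top0 mat ((503.0689697265625, -295.8997802734375), (175.25877380371094, 145.62796020507812), 9.91073226928711) 0.004084270541354851
bin ((540.6315307617188, -32.489044189453125), (110.70128631591797, 149.9912567138672), 12.55356502532959) 287
backwall [ 0.552443   -0.09478572  0.08894476] 186
handle [ 0.50088357 -0.07800545  0.10551505] [0.58139585 0.02071977 0.15145221] [ 0.53184651 -0.01699663  0.12788403] 203
side0 mat ((514.769287109375, -298.8164367675781), (196.87234497070312, 155.89132690429688), 7.978753566741943) 0.005390734767301897
bin ((543.5630493164062, -37.030723571777344), (115.06632995605469, 152.3309326171875), 12.07458782196045) 505
backwall [ 0.55208827 -0.09947954  0.08883697] 240
handle [ 0.50207697 -0.08725049  0.10508516] [0.58505977 0.01436014 0.1539237 ] [ 0.53168042 -0.02384964  0.12446739] 314
```

```bash
cat >> h.py <<'E'
YAW=np.radians(-78)
def bvec(yaw=YAW): return np.array([np.cos(yaw),np.sin(yaw),0])
def toolR(tilt,yaw=YAW):
    b=bvec(yaw);t=np.radians(tilt);k=np.array([0,0,1.])
    y=np.cos(t)*b+np.sin(t)*k; z=np.sin(t)*b-np.cos(t)*k
    return np.stack([np.cross(y,z),y,z],1)
def rel(p,R,cur=None):
    o=robot.get_obs() if cur is None else cur
    R0=Ro.from_euler('xyz',o["ee_rot"]).as_matrix()
    return np.round(np.r_[Ro.from_matrix(R0.T@R).as_rotvec(degrees=True),1000*R0.T@(np.array(p)-o["tool_pos"])],1)
E
python3 - <<'E'
from h import *
o=robot.get_obs()
print(rel([.40,.30,.32],toolR(0)), rel([.5207,.0655,.27],toolR(0)), rel([.5207,.0655,.27],toolR(28)))
W=np.load("pics/top0.npz")["W"]
m=(W[...,0]>.25)&(W[...,0]<.7)&(W[...,1]>-.1)&(W[...,1]<.45); print(np.nanmax(W[...,2][m]))
E
```

```text
[-1.000e-01  1.000e-01  1.505e+02 -2.915e+02 -1.435e+02 -1.154e+02] [-1.000e-01  1.000e-01  1.505e+02 -4.771e+02 -3.309e+02 -6.500e+01] [  -9.7  -36.4  146.7 -477.1 -330.9  -65. ]
0.17712882842042466
```

Call:
arm_command(
  targets=[0, 0, 8, 0, 0, -50, 0, 0, 0, 16, -20, -10, -100, 0, 0, 0, 24, -55, -30, -115, 0, 0, 0, 32, -90, -50, -115, 0, 0, 0, 40, -125, -70, -115, 0, 0, 0, 48, -160, -90, -115, 0, 0, 0, 56, -195, -115, -115, 0, 0, 0, 64, -230, -140, -115, 0, 0, 0, 72, -265, -165, -115, 0, 0, 0, 80, -300, -190, -115, 0, 0, 0, 88, -335, -215, -115, 0, 0, 0, 96, -370, -240, -110, 0, 0, 0, 104, -400, -265, -100, 0, 0, 0, 112, -430, -290, -90, 0, 0, 0, 120, -455, -310, -80, 0, 0, 0, 128, -470, -325, -70, 0, 0, 0, 136, -477, -331, -65, 0, 0, 0, 144, -477, -331, -65, 0, 0, 0, 150.5, -477, -331, -65, 0, 0, 0, 150.5, -477, -331, -65, 0],
)

```text
time: 2.1
tool_pos: [0.5205, 0.0655, 0.2697]
ee_rot: [-3.141, 0.001, 0.21]
wrist_force: [0.3, -0.2, -0.0]
width: 0.0469
finger_force: 0.0
```

Run:
```python
from h import *
o=robot.get_obs();print(np.round(o["joint_positions"],2),o["tool_pos"],o["ee_rot"],rel([.5207,.0655,.255],toolR(28)))
```

```text
[0.02 0.03 1.31 0.   1.81 1.38] [0.52054955 0.06553584 0.26972764] [-3.14124689e+00  1.39859731e-03  2.09894686e-01] [-28.    0.1   0.    0.2   0.1  14.7]
```

Call:
arm_command(
  targets=[-7, 0, 0, 0, 0, 5, 0, -14, 0, 0, 0, 0, 10, 0, -21, 0, 0, 0, 0, 15, 0, -28, 0, 0, 0, 0, 15, 0, -28, 0, 0, 0, 0, 15, 0, -28, 0, 0, 0, 0, 15, 0],
)

```text
time: 2.7
tool_pos: [0.5206, 0.0665, 0.255]
ee_rot: [2.655, 0.002, 0.213]
wrist_force: [-0.2, -0.5, 0.6]
width: 0.0471
finger_force: 0.0
```

Run:
```python
from h import *
o=robot.get_obs();print(np.round(o["joint_positions"],2),o["tool_pos"],o["ee_rot"],rel([.5353,-.0033,.1153],toolR(28)))
s,W=snap("wrist","w1")
print(s["T_tool_cam"].round(3).tolist())
```

```text
[ 0.33  0.06  1.39 -0.49  1.74  1.61] [0.52055601 0.06645395 0.25500608] [2.65473578e+00 1.76462455e-03 2.12894292e-01] [-1.000e-01 -0.000e+00  2.000e-01 -1.000e-01 -2.400e+00  1.568e+02]
[[-0.0, -0.971, -0.237, 0.069], [1.0, -0.0, 0.0, -0.0], [-0.0, -0.237, 0.971, -0.18], [0.0, 0.0, 0.0, 1.0]]
```

View pics/w1.png

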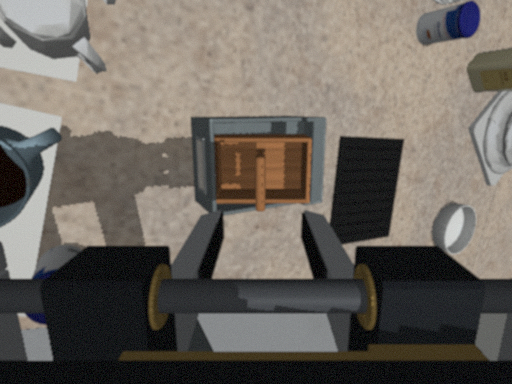

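The handle bar is seen nearly edge-on at columns 257-266, rows 148-208, between the fingers. Next I express its points in the tool frame.

Run:
```python
from h import *
z=np.load("pics/w1.npz");W=z["W"];c=z["c"].astype(int);o=robot.get_obs()
R=Ro.from_euler('xyz',o["ee_rot"]).as_matrix()
L=(W-o["tool_pos"])@R*1000
br=(c[...,0]-c[...,2]>20)&(c[...,0]>1.4*c[...,2])
br[:100]=0;br[230:]=0;br[:,:190]=0;br[:,330:]=0
P=L[br]
z0=np.nanpercentile(P[:,2],1);print("zmin",z0)
top=P[P[:,2]<z0+12]; print("top face range",np.percentile(top,[2,50,98],axis=0).round(1).tolist(),len(top))
# line y vs x on top
t=P[P[:,2]<z0+5]; print(np.polyfit(t[:,0],t[:,1],1),np.polyfit(t[:,1],t[:,2],1))
h,e=np.histogram(P[:,2],bins=12);print(h,e.round())
rim=P[(P[:,2]>z0+60)&(P[:,2]<z0+82)]
print("rim",np.percentile(rim,[1,50,99],axis=0).round(1).tolist())
Pw=W[br]; 
# bin rim in world
g=(c[...,2]>=c[...,0])&(W[...,2]>.065)&(W[...,2]<.1); g[:100]=0;g[225:]=0;g[:,:180]=0;g[:,340:]=0
r=cv2.minAreaRect((W[g][:,:2]*1000).astype(np.float32));print("bin",r,g.sum())
hh=g&(W[...,2]>.083);print("back",cv2.minAreaRect((W[hh][:,:2]*1000).astype(np.float32)))
```

```text
zmin 119.5674496458182
top face range [[-29.7, -7.2, 118.9], [-2.5, -3.2, 120.5], [22.6, 1.8, 123.4]] 536
[ 2.38108537e-03 -2.75253619e+00] [3.08365533e-02 1.20745763e+02]Traceback (most recent call last):
  File "<stdin>", line 12, in <module>
    bin_edges, uniform_bins = _get_bin_edges(a, bins, range, weights)
                              ~~~~~~~~~~~~~~^^^^^^^^^^^^^^^^^^^^^^^^^
    first_edge, last_edge = _get_outer_edges(a, range)
                            ~~~~~~~~~~~~~~~~^^^^^^^^^^
    raise ValueError(
        f"autodetected range of [{first_edge}, {last_edge}] is not finite")
ValueError: autodetected range of [nan, nan] is not finite
```

Call:
arm_command(
  targets=[0, 0, 0, -3, -2.7, 40, 0, 0, 0, 0, -3, -2.7, 80, 0, 0, 0, 0, -3, -2.7, 110, 0, 0, 0, 0, -3, -2.7, 130, 0, 0, 0, 0, -3, -2.7, 145, 0, 0, 0, 0, -3, -2.7, 156, 0, 0, 0, 0, -3, -2.7, 156, 0],
)

```text
time: 3.45
tool_pos: [0.5323, -0.0053, 0.1158]
ee_rot: [2.654, 0.001, 0.208]
wrist_force: [-0.3, 0.1, 0.3]
width: 0.0468
finger_force: 0.0
```

```bash
cat > plan.py <<'E'
from h import *
obs=[np.array(p,np.float32) for p in ([[-76,-9],[-71,-9],[-71,78],[-76,78]],[[-71,-9],[41,-9],[41,5],[-71,5]],[[41,0],[76,0],[76,49],[41,49]],[[56,82],[76,82],[76,90],[56,90]],[[71,0],[76,0],[76,90],[71,90]])]
e=np.linspace(-1,1,25); B=np.array([[s*60,t*30] for s in e for t in e if abs(s)==1 or abs(t)==1])
def clr(a,x,z):
    t=np.radians(a);M=np.array([[np.cos(t),-np.sin(t)],[np.sin(t),np.cos(t)]])
    P=B@M.T+[x,z]; d=1e9
    for o in obs:
        for p in P: d=min(d,-cv2.pointPolygonTest(o,(float(p[0]),float(p[1])),True))
        q=np.abs((o-[x,z])@M)-[60,30]; s=np.where((q>0).any(1),np.linalg.norm(np.maximum(q,0),axis=1),q.max(1)); d=min(d,s.min())
    return d
if __name__=="__main__":
    from scipy.optimize import minimize
    x,z=-2.9,59.7; h0=np.array([x,z])+63*np.array([-np.sin(np.radians(28)),np.cos(np.radians(28))])
    print("start clr",clr(28,x,z)); b=np.radians(28)
    yt=np.array([np.cos(b),np.sin(b)]);zt=np.array([np.sin(b),-np.cos(b)])
    for a in (28,26,24,21,18,15,12,9,6,3,0):
        r=minimize(lambda v:-clr(a,*v)+.002*np.hypot(v[0]-x,v[1]-z),[x,z],method="Nelder-Mead",options=dict(initial_simplex=[[x,z],[x+4,z],[x,z+4]]))
        x,z=r.x; t=np.radians(a); h=r.x+63*np.array([-np.sin(t),np.cos(t)])-h0
        print(a,r.x.round(1),"clr",round(clr(a,x,z),1),"rot",28-a,"tool y,z",(h@yt).round(1),(h@zt).round(1))
E
python3 plan.py
```

```text
start clr 0.04327821731567383
28 [-2.6 61.4] clr 1.4 rot 0 tool y,z 1.1 -1.3
26 [-2.7 62.5] clr 1.3 rot 2 tool y,z 3.7 -2.3
24 [-2.8 63.6] clr 1.2 rot 4 tool y,z 6.3 -3.3
21 [-3.1 65.4] clr 1.1 rot 7 tool y,z 10.2 -4.7
18 [-3.5 67.3] clr 1.1 rot 10 tool y,z 14.0 -6.0
15 [-4.7 69.7] clr 1.9 rot 13 tool y,z 17.2 -8.1
12 [-5.9 72.3] clr 2.5 rot 16 tool y,z 20.7 -10.1
9 [-6.7 74.9] clr 3.0 rot 19 tool y,z 24.3 -11.8
6 [-7.2 77.5] clr 3.4 rot 22 tool y,z 28.1 -13.1
3 [-7.5 80. ] clr 3.5 rot 25 tool y,z 32.1 -14.2
0 [-7.5 82.5] clr 3.5 rot 28 tool y,z 36.2 -14.9
```

Call:
arm_command(
  targets=[0, 0, 0, 0, 0, 0, 0.6, 0, 0, 0, 0, 0, 0, 1, 0, 0, 0, 0, 0, 0, 1, 0, 0, 0, 0, 0, 0, 1, 0, 0, 0, 0, 0, 0, 1, 0, 0, 0, 0, 0, 0, 1],
)

```text
time: 4.05
tool_pos: [0.5328, -0.0037, 0.1167]
ee_rot: [2.653, -0.001, 0.21]
wrist_force: [0.6, 0.4, 0.3]
width: 0.01
finger_force: 30.0
```

Run:
```python
from h import *
o=robot.get_obs();print({k:np.round(o[k],3) for k in("tool_pos","ee_rot","wrist_force","wrist_torque","width","finger_force","joint_positions")})
b=bvec();print("handle in bin frame from (0.542,-.035):",np.dot(o["tool_pos"]-[.542,-.035,0],b)*1000)
s,W=snap("side"); cv2.imwrite("pics/s1.png",cv2.resize(s["color"][130:260,200:340,::-1],None,fx=4,fy=4))
```

```text
{'tool_pos': array([ 0.533, -0.004,  0.117]), 'ee_rot': array([ 2.653e+00, -1.000e-03,  2.100e-01]), 'wrist_force': array([0.618, 0.395, 0.257]), 'wrist_torque': array([0.331, 0.216, 0.033]), 'width': np.float64(0.01), 'finger_force': np.float64(30.0), 'joint_positions': array([ 0.197,  0.089,  1.63 , -0.493,  1.433,  1.629])}
handle in bin frame from (0.542,-.035): -32.50837870734769
```

View pics/s1.png

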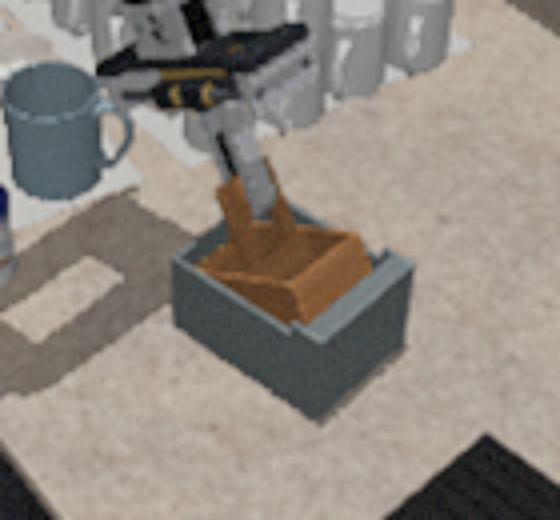

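The gripper holds the bar: width 10 mm, 30 N, and the position matches the plan. I turn it in small steps and watch the force.

Call:
arm_command(
  targets=[0, 0, 0, 0, 0.5, -0.6, 1, 0, 0, 0, 0, 1.1, -1.3, 1, 1, 0, 0, 0, 2.4, -1.8, 1, 2, 0, 0, 0, 3.7, -2.3, 1, 3, 0, 0, 0, 5, -2.8, 1, 4, 0, 0, 0, 6.3, -3.3, 1, 4, 0, 0, 0, 6.3, -3.3, 1],
)

```text
time: 4.8
tool_pos: [0.5337, -0.0088, 0.1229]
ee_rot: [2.723, -0.001, 0.209]
wrist_force: [0.0, -0.2, -3.1]
width: 0.0099
finger_force: 30.0
```

Call:
arm_command(
  targets=[1.5, 0, 0, 0, 1.9, -0.8, 1, 3, 0, 0, 0, 3.8, -1.7, 1, 4.5, 0, 0, 0, 5.6, -2.4, 1, 6, 0, 0, 0, 7.5, -3.2, 1, 7.5, 0, 0, 0, 9, -4.3, 1, 9, 0, 0, 0, 10.5, -5.5, 1, 9, 0, 0, 0, 10.5, -5.5, 1],
)

```text
time: 5.5
tool_pos: [0.5355, -0.0163, 0.1324]
ee_rot: [2.88, -0.001, 0.208]
wrist_force: [0.6, 0.1, -3.6]
width: 0.01
finger_force: 30.0
```

Run:
```python
from h import *
o=robot.get_obs();b=bvec();c=np.array([.542,-.035,0])
print(o["wrist_torque"],"bin-frame TCP",np.dot(o["tool_pos"]-c,b)*1000,o["tool_pos"][2]*1000)
# planned at level: caddy centre (-7.5,82.5), TCP (-7.5,145.5)
p=c+b*-.0075;p[2]=.1455+.0015
print(rel(p,toolR(0)))
```

```text
[ 0.24503186  0.16790881 -0.00750944] bin-frame TCP -19.69111505742059 132.42051166107603
[ 15.   -0.1  -0.1   2.5  15.5 -10.9]
```

Call:
arm_command(
  targets=[1.5, 0, 0, 0, 1.7, -1, 1, 3, 0, 0, 0, 3.4, -2, 1, 4.5, 0, 0, 0, 5, -3.1, 1, 6, 0, 0, 0, 6.7, -4.1, 1, 7.5, 0, 0, 0, 8.4, -5.2, 1, 9, 0, 0, 0, 10, -6.3, 1, 10.5, 0, 0, 0, 11.7, -7.5, 1, 12, 0, 0, 0, 13.3, -8.6, 1, 13.5, 0, 0, 0, 14.8, -9.8, 1, 15, 0, 0, 0, 16.3, -11, 1, 15, 0, 0, 0, 16.3, -11, 1],
)

```text
time: 6.6
tool_pos: [0.538, -0.0289, 0.1467]
ee_rot: [-3.141, -0.0, 0.209]
wrist_force: [0.1, -0.1, -3.3]
width: 0.0097
finger_force: 30.0
```

Run:
```python
from h import *
o=robot.get_obs();b=bvec();c=np.array([.542,-.035,0])
print(o["wrist_torque"],"bin-frame TCP",np.dot(o["tool_pos"]-c,b)*1000,o["tool_pos"][2]*1000)
s,W=snap("side","s2"); cv2.imwrite("pics/s2c.png",cv2.resize(s["color"][130:260,200:340,::-1],None,fx=4,fy=4))
c2=s["color"].astype(int)
br=(c2[...,0]-c2[...,2]>25)&(c2[...,0]>1.5*c2[...,2]);br[:160]=0;br[235:]=0;br[:,:235]=0;br[:,310:]=0
P=W[br];d=(P-o["tool_pos"])*1000; lb=d@b
m=(d[:,2]<-28)&(d[:,2]>-45)
for lo,hi in((-75,-50),(50,75)):
    q=m&(lb>lo)&(lb<hi);print(lo,hi,np.percentile(d[q][:,2],[50,90,97]) if q.sum() else 0,np.percentile(lb[q],[2,98]) if q.sum() else 0,q.sum())
```

```text
[-0.05159991  0.12770704 -0.02402301] bin-frame TCP -6.821786462939295 146.7047735208678
-75 -50 [-37.62876327 -33.07737125 -31.90250968] [-57.66685145 -52.02526504] 51
50 75 [-36.19579384 -33.5215378  -32.28257682] [50.73975583 61.79655251] 78
```

View pics/s2c.png

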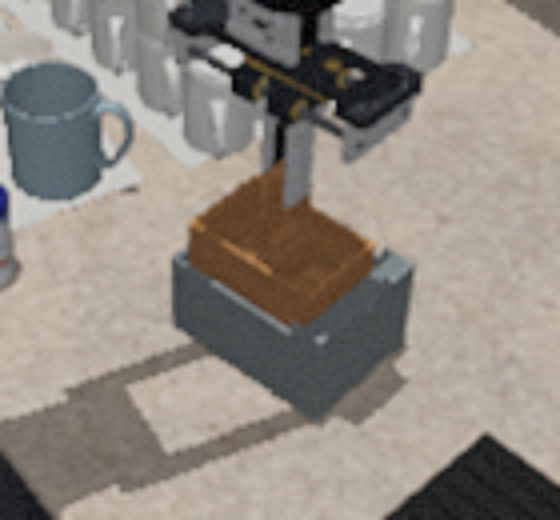

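The caddy is level, clear of the lip and still in the bin, and the bin has not moved. I lift it straight up.

Call:
arm_command(
  targets=[0, 0, 0, 0, -0.7, -3, 1, 0, 0, 0, 0, -0.7, -7, 1, 0, 0, 0, 0, -0.7, -12, 1, 0, 0, 0, 0, -0.7, -18, 1, 0, 0, 0, 0, -0.7, -25, 1, 0, 0, 0, 0, -0.7, -33, 1, 0, 0, 0, 0, -0.7, -42, 1, 0, 0, 0, 0, -0.7, -54, 1, 0, 0, 0, 0, -0.7, -68, 1, 0, 0, 0, 0, -0.7, -84, 1, 0, 0, 0, 0, -0.7, -100, 1, 0, 0, 0, 0, -0.7, -110, 1, 0, 0, 0, 0, -0.7, -110, 1],
)

```text
time: 7.95
tool_pos: [0.5385, -0.0274, 0.2592]
ee_rot: [3.14, -0.004, 0.21]
wrist_force: [-0.2, -0.0, -3.2]
width: 0.0098
finger_force: 30.0
```

Run:
```python
from h import *
s,W=snap("wrist","w2"); s,W=snap("side","s3")
c=s["color"].astype(int);b=(270,235,370,312)
P=W[b[1]:b[3],b[0]:b[2]].reshape(-1,3);C=c[b[1]:b[3],b[0]:b[2]].reshape(-1,3);m=(C.sum(1)<120)&(abs(P[:,2])<.03)
print(cv2.minAreaRect((P[m][:,:2]*1000).astype(np.float32)))
z=np.load("pics/top0.npz");W=z["W"];c=z["c"].astype(int);b=(310,145,375,222)
P=W[b[1]:b[3],b[0]:b[2]].reshape(-1,3);C=c[b[1]:b[3],b[0]:b[2]].reshape(-1,3)
for th in(120,150,180):
    m=(C.sum(1)<th)&(abs(P[:,2])<.03);print(th,cv2.minAreaRect((P[m][:,:2]*1000).astype(np.float32)))
z=np.load("pics/w1.npz");W=z["W"];c=z["c"].astype(int);b=(328,125,412,250)
P=W[b[1]:b[3],b[0]:b[2]].reshape(-1,3);C=c[b[1]:b[3],b[0]:b[2]].reshape(-1,3)
m=(C.sum(1)<110)&(abs(P[:,2])<.02);print("w",cv2.minAreaRect((P[m][:,:2]*1000).astype(np.float32)))
```

```text
((514.2410278320312, -298.810791015625), (197.14279174804688, 155.800048828125), 7.884305953979492)
120 ((503.0689697265625, -295.8997802734375), (175.25877380371094, 145.62796020507812), 9.91073226928711)
150 ((513.234619140625, -295.34307861328125), (194.9565887451172, 155.81808471679688), 8.338831901550293)
180 ((513.296630859375, -295.53961181640625), (195.97923278808594, 156.3177947998047), 7.992873668670654)
w ((515.7645263671875, -294.4817199707031), (193.84584045410156, 155.12684631347656), 7.82089376449585)
```

View pics/s3.png

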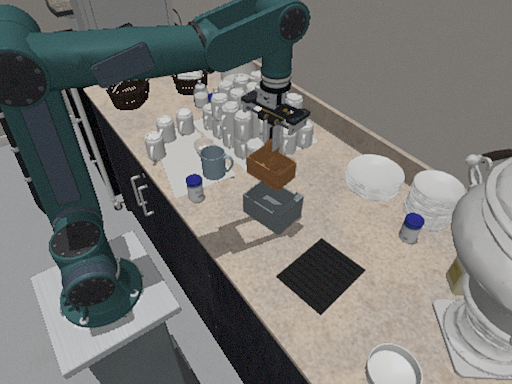

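The caddy hangs level above the bin at about (271,165), and the bin stands where it was. I carry it to the mat, centred at (0.514, -0.297) with yaw 8°.

Run:
```python
from h import *
print(rel([.514,-.297,.255],toolR(0,np.radians(-82))))
```

```text
[ -0.    0.    4.  -79.2 259.    1.4]
```

Call:
arm_command(
  targets=[0, 0, 0, -2, 6, 0, 1, 0, 0, 0.5, -5, 17, 0, 1, 0, 0, 1, -10, 34, 0, 1, 0, 0, 1.5, -17, 56, 0, 1, 0, 0, 2, -25, 82, 0, 1, 0, 0, 2.5, -33, 109, 0, 1, 0, 0, 3, -42, 137, 0, 1, 0, 0, 3.5, -50, 164, 0, 1, 0, 0, 4, -58, 190, 0, 1, 0, 0, 4, -65, 213, 0, 1, 0, 0, 4, -71, 232, 0, 1, 0, 0, 4, -75, 246, 0, 1, 0, 0, 4, -78, 255, 0, 1, 0, 0, 4, -79, 259, 0, 1, 0, 0, 4, -79, 259, 0, 1, 0, 0, 4, -79, 259, 0, 1],
)

```text
time: 9.65
tool_pos: [0.5144, -0.2963, 0.2565]
ee_rot: [-3.141, -0.0, 0.141]
wrist_force: [0.6, -0.2, -3.0]
width: 0.0099
finger_force: 30.0
```

Run:
```python
from h import *
print(rel([.514,-.297,.112],toolR(0,np.radians(-82))))
o=robot.get_obs();s,W=snap("side","s4");c=s["color"].astype(int)
br=(c[...,0]-c[...,2]>25)&(c[...,0]>1.5*c[...,2])&(np.linalg.norm(W-o["tool_pos"],axis=-1)<.16)&(W[...,2]>.1)
P=W[br];d=(P-o["tool_pos"])*1000;b=bvec(np.radians(-82));n=np.cross([0,0,1],b)
print(br.sum(),"along",np.percentile(d@b,[1,99]),"across",np.percentile(d@n,[1,99]),"z",np.percentile(d[:,2],[.5,1,3,5,99]))
```

```text
[-0.000e+00 -0.000e+00  1.000e-01 -6.000e-01  7.000e-01  1.445e+02]
2269 along [-56.9533112  60.4251455] across [-41.63259975  36.73549319] z [-93.2063369  -92.19858514 -90.74716439 -89.85111065 125.64819395]
```

Call:
arm_command(
  targets=[0, 0, 0, 0, 0, 5, 1, 0, 0, 0, 0, 0, 15, 1, 0, 0, 0, 0, 0, 30, 1, 0, 0, 0, 0, 0, 48, 1, 0, 0, 0, 0, 0, 68, 1, 0, 0, 0, 0, 0, 88, 1, 0, 0, 0, 0, 0, 106, 1, 0, 0, 0, 0, 0, 122, 1, 0, 0, 0, 0, 0, 134, 1, 0, 0, 0, 0, 0, 142, 1, 0, 0, 0, 0, 0, 147, 1, 0, 0, 0, 0, 0, 150, 1, 0, 0, 0, 0, 0, 150, 1, 0, 0, 0, 0, 0, 150, 1],
)

```text
time: 11.1
tool_pos: [0.5147, -0.2973, 0.1073]
ee_rot: [3.141, -0.001, 0.14]
wrist_force: [0.9, -0.1, -2.2]
width: 0.0103
finger_force: 30.0
```

Call:
arm_command(
  targets=[0, 0, 0, 0, 0, 1, 1, 0, 0, 0, 0, 0, 2, 1, 0, 0, 0, 0, 0, 3, 1, 0, 0, 0, 0, 0, 4, 1, 0, 0, 0, 0, 0, 4, 1],
)

```text
time: 11.6
tool_pos: [0.5141, -0.2969, 0.1022]
ee_rot: [-3.141, 0.0, 0.14]
wrist_force: [0.0, 0.2, -2.4]
width: 0.0096
finger_force: 30.0
```

Call:
arm_command(
  targets=[0, 0, 0, 0, 0, 0.5, 1, 0, 0, 0, 0, 0, 1, 1, 0, 0, 0, 0, 0, 1.5, 1, 0, 0, 0, 0, 0, 1.5, 1],
)

```text
time: 12.0
tool_pos: [0.5142, -0.297, 0.1009]
ee_rot: [-3.141, 0.0, 0.14]
wrist_force: [-0.4, 0.3, -4.0]
width: 0.0099
finger_force: 30.0
```

Call:
arm_command(
  targets=[0, 0, 0, 0, 0, 0.5, 1, 0, 0, 0, 0, 0, 1, 1, 0, 0, 0, 0, 0, 1, 1],
)

```text
time: 12.3
tool_pos: [0.5142, -0.2969, 0.0998]
ee_rot: [-3.141, 0.0, 0.14]
wrist_force: [-0.6, 0.1, -2.7]
width: 0.01
finger_force: 30.0
```

Call:
arm_command(
  targets=[0, 0, 0, 0, 0, 0.5, 1, 0, 0, 0, 0, 0, 1, 1, 0, 0, 0, 0, 0, 1, 1],
)

```text
time: 12.6
tool_pos: [0.5144, -0.2969, 0.0997]
ee_rot: [3.141, -0.0, 0.14]
wrist_force: [-1.6, 1.3, 1.1]
width: 0.0096
finger_force: 30.0
```

Contact is made: the load has shifted from -3 N to +1 N. I release and back straight up.

Call:
arm_command(
  targets=[0, 0, 0, 0, 0, 0, 0.7, 0, 0, 0, 0, 0, 0, 0.4, 0, 0, 0, 0, 0, 0, 0.2, 0, 0, 0, 0, 0, 0, 0.1, 0, 0, 0, 0, 0, 0, 0.1],
)

```text
time: 13.1
tool_pos: [0.5143, -0.297, 0.099]
ee_rot: [3.141, -0.0, 0.14]
wrist_force: [-0.8, -0.5, 0.7]
width: 0.0413
finger_force: 0.0
```

Call:
arm_command(
  targets=[0, 0, 0, 0, 0, -5, 0.1, 0, 0, 0, 0, 0, -15, 0.1, 0, 0, 0, 0, 0, -30, 0.1, 0, 0, 0, 0, 0, -50, 0.1, 0, 0, 0, 0, 0, -75, 0.1, 0, 0, 0, 0, 0, -100, 0.1, 0, 0, 0, 0, 0, -125, 0.1, 0, 0, 0, 0, 0, -145, 0.1, 0, 0, 0, 0, 0, -150, 0.1, 0, 0, 0, 0, 0, -150, 0.1],
)

```text
time: 14.1
tool_pos: [0.5148, -0.2973, 0.251]
ee_rot: [3.139, -0.003, 0.14]
wrist_force: [0.2, 0.5, 0.3]
width: 0.0423
finger_force: 0.0
```

Run:
```python
from h import *
s,W=snap("side","s5");c=s["color"].astype(int)
br=(c[...,0]-c[...,2]>25)&(c[...,0]>1.5*c[...,2])&(np.hypot(W[...,0]-.514,W[...,1]+.297)<.12)&(W[...,2]>.01)&(W[...,2]<.2)
t=br&(W[...,2]>.05)&(W[...,2]<.072)
print(cv2.minAreaRect((W[t][:,:2]*1000).astype(np.float32)),np.nanmax(W[br][:,2]))
```

```text
((513.8438110351562, -297.806640625), (84.05338287353516, 119.74940490722656), 8.284187316894531) 0.13833259969368272
```

View pics/s5.png

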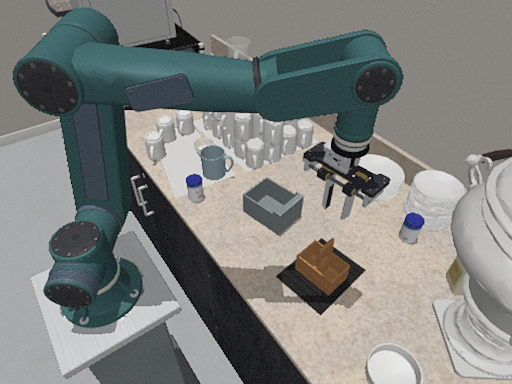

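The caddy stands upright in the middle of the mat at about (322,268), within 1 mm of the centre. The bin is still at (273,205), the other things are untouched and the gripper is clear.

```bash
python3 -c "
from bench import robot
print(robot.close_job())"
```

```text
the job is handed in; nothing more can be done
None
```

The job is handed in: I levelled the caddy inside the bin, lifted it out and set it upright within about 1 mm of the mat's centre in about 14 s, and the last camera view showed the bin and the other things where they stood.

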